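# Hang up the ear defenders in the service van

### The arm

A 6-joint arm with a two-finger parallel gripper is mounted at the origin on the work surface. World frame = base frame: x ahead of the robot, y to its left, z up, the work surface at z = 0. Lengths are in m, angles in rad, forces in N, time in s.
With the tool pointing down it reaches from about 0.35 to 0.775 m from the base axis. Payload 5.5 kg.
Tool frame: the origin (TCP) lies at the very end of the fingers, on their centre line; the grasp point (between the pads) lies 19 mm behind it; z points along the fingers, x is the direction in which the jaws open and shut, and the axes are right-handed (so a half turn about z gives the same grasp; the last joint's range is limited). The gripper opens to 85 mm and grips with 20 to 120 N. Pads are 22 mm wide; open, the fingers measure 114 mm over their backs; the gripper's body (76 mm by 85 mm) begins 54 mm behind the grasp point. The pads swing forward as they close: fully open they stand 13 mm farther back than shut.
Start: joints at [1.195, 0.313, 0.046, 1.304, 0, 1.431], TCP at [0.134, 0.559, 0.231] pointing down, gripper open.
Joint ranges: [-2.76, 2.76], [-0.86, 1.69], [-1.03, 1.26], [-2.2, 2.34], [-1.47, 1.5], [-3.14, 3.14]. Speed limits (rad/s): [2.57, 2.57, 3.14, 3.14, 3.14, 3.14].

### API

Orientations are given as a unit quaternion [w, x, y, z].
In Python, from workcell import env gives the robot as it stands.
- The arm moves only by the shell command python3 -m inch 'ROWS' [FORCE]. ROWS is JSON, a list of rows, each a list of 7 numbers: the turn, a rotation vector about the tool's x, y, z each as a share of 8 degrees, from -1 to 1, then the shift along the tool's x, y, z each as a share of 0.05 m, from -1 to 1, then the closure, from 0 (fully open) to 1 (shut). A call has 1 to 12 rows; each row shifts and turns the commanded pose from where the row before left it, along the tool's axes as they then stand; what a row does not reach is not made up. A row lasts 1/10 s, in which the tool goes at most 50 mm and 8.59 degrees, less where a joint would pass 70% of its speed; a pose out of reach is approached as far as the arm can. A call with a number of a shift or a turn outside -1 to 1 is refused whole. A call with a gripper value outside its range is refused whole. The fingers move at their own pace and stop on an object; FORCE is the grip in N (left out, the last holds). Time passes only in rows, so rows that do not move let the fingers close. It gives the time, the measured TCP pose, the force and the opening at its end, in the units of the state.
- env.get_state(): the state, without advancing time (a new reading comes with each control period).
- env.read_camera(name): name is "side" or "top"; returns the picture (480x640x3 uint8, red, green, blue); there is no depth.
- env.calibration(name): a dict with "fx", "fy", "cx", "cy" (pixels), "rvec" (rotation vector, rad) and "tvec" (3), from world to camera coordinates, as OpenCV has them. Camera axes: x right, y down, z forward; pixel columns grow to the right and rows downward; lengths in m; the calibration is good to about 2 mm. A picture is of the moment at which its call begins. calibration takes no time and is no camera call.
- env.hand_in(): hands the job in, once; it reports no verdict.
The state is a dict: "clock": time; "joint_pos": joint angles; "qvel": joint speeds; "tau": joint torques, N m; "tcp_pos": TCP position; "orientation": TCP orientation; "wrist_force": force on the tool from outside, world axes, zero at the start; "ft_torque": the same for the moment, N m; "finger_gap": finger opening in m.
Only numpy, scipy, OpenCV 4.12 (cv2) and the standard library are available. Lean on these libraries where they do the work, as an engineer would, in place of code of your own. Each camera call takes 0.05 s, during which the arm holds its last target.

### The job

Put the ear defenders away: hang them by the headband over the taller of the two bench rails, between its posts, one ear cup on each side of the bar, so that they hang straight down and clear of the bench. Let go and leave them hanging still.

Things in the scene. Friction and masses are not known exactly. Their poses are not given: they have to be found in the camera images.
- defenders_centre (a point): Rigid ear defenders, 0.2-0.33 kg, standing on the flat undersides of their two grey cups, joined by a black arched headband. Middle of the arch, half-way up, 85 mm above the undersides. z up, y cup to cup, x across the band. Overall 66 x 170 x 170 mm; clear gap between the cups' dark cushions 80 mm (y). Band 24 mm wide, 8 thick, does not flex; its underside at the crown 132 mm above the cups' undersides.
- defenders_crown (a point): Centre of the grey padded block on top of that headband, the place to take hold: 26 mm wide along x, 60 mm along y, 32 mm tall (z), clear all round. The point is 69 mm above defenders_centre, 154 mm above the undersides of the cups and 22 mm above the band's underside. Same axes as defenders_centre.
- tall_rail_mid (a point): Taller rail, fixed: level round steel bar, 20 mm diameter, 240 mm between two 16 mm posts on feet 50 x 70 mm, 8 mm high. The point is the bar's middle, on its centre line, 140 mm above the bench. x along the bar, y across, z up. With the band resting on the bar, defenders_crown is 32 mm above this point and the cups hang 18 mm off the bench.
- low_rail_mid (a point): Low rail, same make but half as high: bar 20 mm diameter, 240 mm long, centre line 70 mm above the bench, fixed; not used, too low for the ear defenders to hang clear. The point is the bar's middle; x along the bar, z up. The two rails stand left and right of the ear defenders, either one on either side.
Mind the look-alikes: they are no part of the job. What is shaped like the part that bears defenders_centre but yellow is not meant.

How it is judged:
By the outcome, as a careful person would: the job done as asked, in the order asked, and still so for the second after the job is handed in, with the robot touching nothing.
It also fails if it takes over 42 s, if anything falls off the work surface, if the arm or the gripper's body presses on something with over 40 N, if the wrist force passes 120 N, or if a joint passes its speed limit or range.

## Working session

There is one attempt and no reset: what is moved stays moved. The work goes in short steps, Python scripts to look and compute and a shell command to move; the robot and the scene stay as the last step left them, time stands still between calls to the robot, and variables do not carry over. Pictures are saved under pics/ and viewed, and the job is handed in when it is done.

```bash
ls; mkdir -p pics; python3 - <<'E'
from workcell import env
import cv2
for n in("side","top"):
    im=env.read_camera(n); cv2.imwrite(f"pics/{n}0.png",im[:,:,::-1]); print(n,env.calibration(n))
print(env.get_state())
E
```

```text
pics
side {'fx': 453.60279514293813, 'fy': 453.60279514293813, 'cx': 315.7538400762929, 'cy': 239.34592780616248, 'rvec': array([ 2.07032462, -0.66899916,  0.35361179]), 'tvec': array([-0.31536946,  0.24894047,  0.67429756])}
top {'fx': 559.0292912027169, 'fy': 559.0292912027169, 'cx': 319.8052176822425, 'cy': 237.1385545200533, 'rvec': array([ 2.18841725, -2.13535852,  0.14291907]), 'tvec': array([-0.01139824,  0.43089493,  1.20861075])}
{'clock': 0.1, 'joint_pos': array([ 1.19538899e+00,  3.13929384e-01,  4.51027404e-02,  1.30361190e+00,
       -5.27042805e-06,  1.43118289e+00]), 'qvel': array([-0.00077689, -0.00099371,  0.0014925 ,  0.00068602,  0.0010359 ,
        0.0008033 ]), 'tau': array([ 3.11331671e-03, -4.81726062e+01,  2.99243689e+01,  1.27766214e-02,
       -1.33087092e-04,  9.13406268e-06]), 'tcp_pos': array([0.1341784 , 0.55865692, 0.23049988]), 'orientation': array([ 4.15876643e-04,  7.85370663e-01,  6.19025240e-01, -7.08005651e-04]), 'wrist_force': array([-0.07140356,  0.11672523,  0.17879293]), 'ft_torque': array([ 0.03246243, -0.04845767,  0.02542177]), 'finger_gap': 0.08526555183389382}
```

View pics/side0.png

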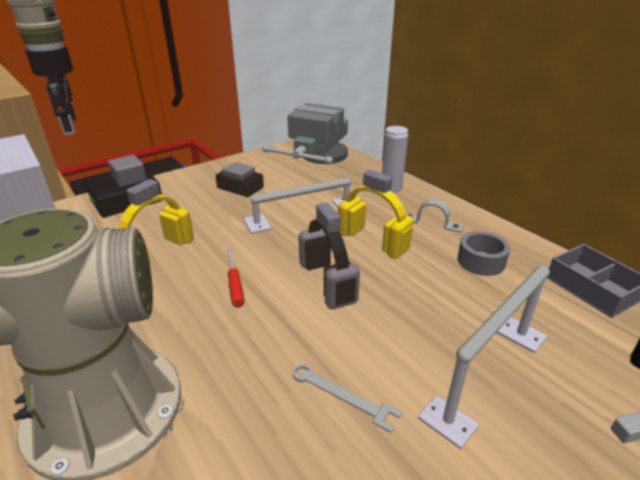

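View pics/top0.png

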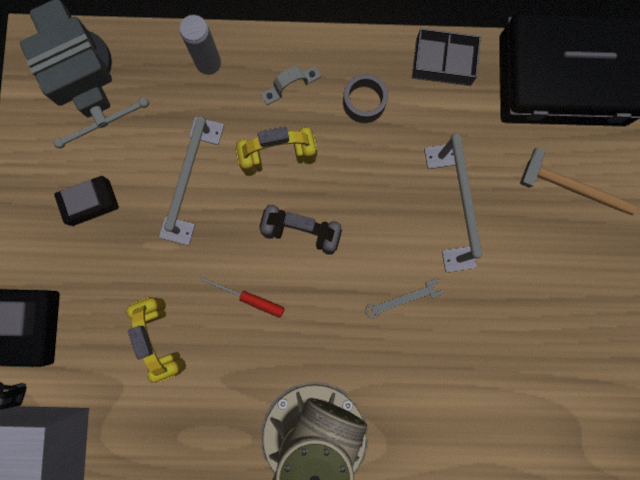

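Candidates for the ear defenders are the black/grey set at top (300,227), side (328,255), and the two yellow look-alikes at top (277,145) and (150,340). I choose the black one. The tall rail is the right-hand one, top (466,195), side (505,312). The left one, top (185,175), is low. Next I'll check this in close crops.

```bash
python3 - <<'E'
import cv2,numpy as np
s=cv2.imread("pics/side0.png");t=cv2.imread("pics/top0.png")
a=cv2.resize(t[190:265,250:350],(400,300),interpolation=2)
b=cv2.resize(s[190:315,270:370],(400,500),interpolation=2)[:500]
c=cv2.resize(t[125:275,410:510],(400,600),interpolation=2)
o=np.zeros((600,800,3),np.uint8);o[:300,:400]=a;o[:500,400:]=b
cv2.imwrite("pics/crop1.png",o)
o=np.zeros((600,800,3),np.uint8);o[:,:400]=c;o[:600,400:]=cv2.resize(s[255:455,415:555],(400,600),interpolation=2)
cv2.imwrite("pics/crop2.png",o)
E
```

```text
(no output)
```

View pics/crop1.png

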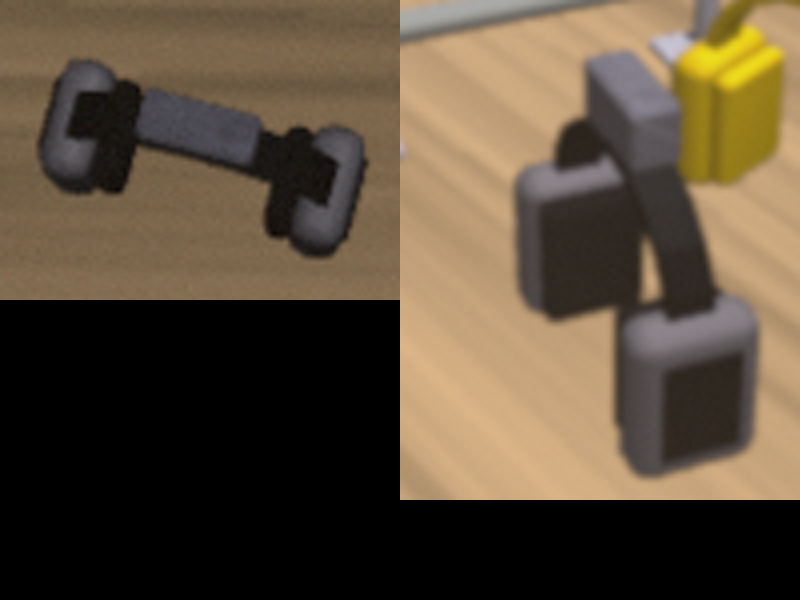

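View pics/crop2.png

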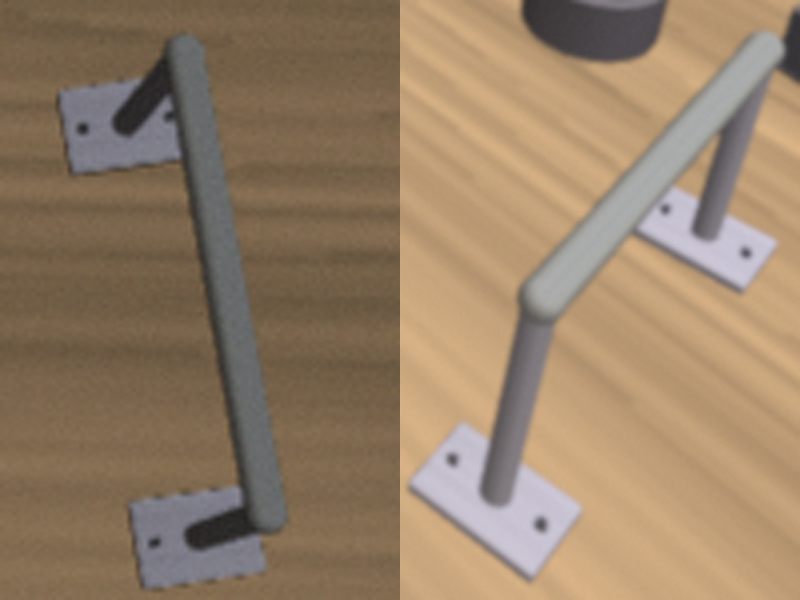

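Crop 1 shows the black band, grey cups and grey pad, with nothing yellow, so this is the right set. Crop 2 shows the tall rail: bar ends at top (456,138) and (477,254), side (464,355) and (543,271).

```bash
cat > h.py <<'E'
import cv2,numpy as np
from workcell import env
def cam(n):
    c=env.calibration(n);K=np.array([[c['fx'],0,c['cx']],[0,c['fy'],c['cy']],[0,0,1]]);R=cv2.Rodrigues(c['rvec'])[0];return K,R,np.array(c['tvec']).reshape(3)
def ray(n,p):
    K,R,t=cam(n);d=R.T@np.linalg.inv(K)@np.array([p[0],p[1],1.]);return -R.T@t,d/np.linalg.norm(d)
def plane(n,p,z):
    o,d=ray(n,p);return o+d*(z-o[2])/d[2]
def tri(pt,ps):
    P=[]
    for n in("top","side"):
        K,R,t=cam(n);P.append(K@np.c_[R,t])
    X=cv2.triangulatePoints(P[0],P[1],np.array(pt,float).reshape(2,1),np.array(ps,float).reshape(2,1))[:,0];return X[:3]/X[3]
def proj(n,X):
    c=env.calibration(n);K,R,t=cam(n);return cv2.projectPoints(np.array(X,float).reshape(-1,3),c['rvec'],c['tvec'],K,None)[0].reshape(-1,2)
E
python3 - <<'E'
from h import *
np.set_printoptions(precision=4,suppress=True)
t=lambda a,b:(250+a/4-.375,190+b/4-.375)
cs=np.array([plane("top",t(*p),.170) for p in [(145,90),(262,118),(248,165),(133,138)]]);print(cs,cs.mean(0))
s=lambda a,b:(270+(a-400)/4-.375,190+b/4-.375)
cs2=np.array([plane("side",s(*p),.170) for p in [(587,62),(632,52),(680,108),(632,118)]]);print(cs2,cs2.mean(0))
m=lambda n,ps:np.mean([proj(n,c)[0] for c in ps],0)
print("tri",tri(m("top",cs),m("side",cs2)))
u=[(456.0,137.8),(476.5,253.8)];v=[(463.9,354.8),(543,271)]
for n,q in(("top",u),("side",v)):
    e=[plane(n,p,.14) for p in q];print(n,e,np.mean(e,0),np.linalg.norm(e[0]-e[1]))
print(tri(u[0],v[1]),tri(u[1],v[0]))
print(ray("top",(320,240)),ray("side",(320,240)))
E
```

```text
[[0.461  0.0679 0.17  ]
 [0.4486 0.0103 0.17  ]
 [0.4252 0.0165 0.17  ]
 [0.4371 0.0731 0.17  ]] [0.443  0.0419 0.17  ]
[[0.4365 0.0639 0.17  ]
 [0.4589 0.0593 0.17  ]
 [0.4453 0.006  0.17  ]
 [0.4231 0.0116 0.17  ]] [0.441  0.0352 0.17  ]
tri [0.4444 0.0416 0.1653]
top [array([ 0.6297, -0.2749,  0.14  ]), array([ 0.3913, -0.3147,  0.14  ])] [ 0.5105 -0.2948  0.14  ] 0.24174245604968136
side [array([ 0.3921, -0.3162,  0.14  ]), array([ 0.6322, -0.2762,  0.14  ])] [ 0.5122 -0.2962  0.14  ] 0.24335951140716866
[ 0.6303 -0.2757  0.1402] [ 0.3919 -0.3154  0.1392]
(array([0.2793, 0.0084, 1.2524]), array([ 0.1178, -0.0079, -0.993 ])) (array([ 0.0103, -0.5312,  0.5778]), array([ 0.4916,  0.6734, -0.5522]))
```

```bash
python3 -m inch '[[0,0,1,0,0,-0.1,0],[0,0,1,0,0,-0.1,0],[0,0,1,0,0,-0.1,0],[0,0,1,0,0,-0.1,0],[0,0,1,0,0,0,0],[0,0,1,0,0,0,0],[0,0,1,0,0,0,0],[0,0,1,0,0,0,0],[0,0,1,0,0,0,0],[0,0,1,0,0,0,0],[0,0,1,0,0,0,0],[0,0,0.2,0,0,0,0]]' 40
cat >> h.py <<'E'
from scipy.spatial.transform import Rotation as Ro
def go(target,yaw):
    s=env.get_state();q=s['orientation'];R=Ro.from_quat([q[1],q[2],q[3],q[0]]).as_matrix()
    print("tcp",s['tcp_pos'],"t",s['clock'],"gap",s['finger_gap'],"F",s['wrist_force'],"tooldir z",R[:,2],"yaw",np.degrees(np.arctan2(R[1,0],R[0,0])))
    y=np.radians(yaw);Rd=np.array([[np.cos(y),np.sin(y),0],[np.sin(y),-np.cos(y),0],[0,0,-1]])
    rv=Ro.from_matrix(R.T@Rd).as_rotvec(degrees=True)/8
    d=np.array(target)-s['tcp_pos']
    print("turn/8deg",rv,"shift/50mm now axes",R.T@d/.05,"after-turn axes",Rd.T@d/.05)
np.set_printoptions(precision=4,suppress=True)
E
python3 -c "
from h import *
go([.442,.040,.250],-13)"
```

```text
clock: 1.3
tcp_pos: [0.1342, 0.5589, 0.2508]
orientation: [0.0, 0.993, -0.115, -0.0]
wrist_force: [-0.4, -0.5, -0.2]
finger_gap: 0.0852
tcp [0.1342 0.5589 0.2508] t 1.3 gap 0.08524274269631933 F [-0.3669 -0.461  -0.1956] tooldir z [-0.0003 -0.0009 -1.    ] yaw -13.207334977030342
turn/8deg [ 0.0069  0.0009 -0.0259] shift/50mm now axes [8.3632 8.6963 0.0235] after-turn axes [8.3317 8.7265 0.0162]
```

```bash
python3 -m inch '[[0,0,0,0.35,0.36,0,0],[0,0,0,0.35,0.36,0,0],[0,0,0,0.35,0.36,0,0],[0,0,0,0.35,0.36,0,0],[0,0,0,0.35,0.36,0,0],[0,0,0,0.35,0.36,0,0],[0,0,0,0.35,0.36,0,0],[0,0,0,0.35,0.36,0,0],[0,0,0,0.35,0.36,0,0],[0,0,0,0.35,0.36,0,0],[0,0,0,0.35,0.36,0,0],[0,0,0,0.35,0.36,0,0]]'
python3 -m inch '[[0,0,0,0.35,0.36,0,0],[0,0,0,0.35,0.36,0,0],[0,0,0,0.35,0.36,0,0],[0,0,0,0.35,0.36,0,0],[0,0,0,0.35,0.36,0,0],[0,0,0,0.35,0.36,0,0],[0,0,0,0.35,0.36,0,0],[0,0,0,0.35,0.36,0,0],[0,0,0,0.35,0.36,0,0],[0,0,0,0.35,0.36,0,0],[0,0,0,0.35,0.36,0,0],[0,0,0,0.0,0.0,0,0]]'
python3 -c "
from h import *
go([.442,.040,.250],-13)
cv2.imwrite('pics/s1.png',env.read_camera('side')[:,:,::-1])
"
```

```text
clock: 2.5
tcp_pos: [0.2901, 0.3001, 0.2512]
orientation: [0.0, 0.994, -0.113, -0.0]
wrist_force: [-0.4, 0.8, -0.1]
finger_gap: 0.0849
clock: 3.7
tcp_pos: [0.4338, 0.0627, 0.251]
orientation: [0.0, 0.993, -0.115, 0.0]
wrist_force: [-0.4, 0.5, -0.5]
finger_gap: 0.085
tcp [0.4338 0.0627 0.251 ] t 3.7 gap 0.0850429108282271 F [-0.3631  0.4968 -0.529 ] tooldir z [ 0.0003 -0.0005 -1.    ] yaw -13.168991141293402
turn/8deg [ 0.003  -0.003  -0.0211] shift/50mm now axes [0.2639 0.4037 0.0195] after-turn axes [0.2627 0.4045 0.0193]
```

View pics/s1.png

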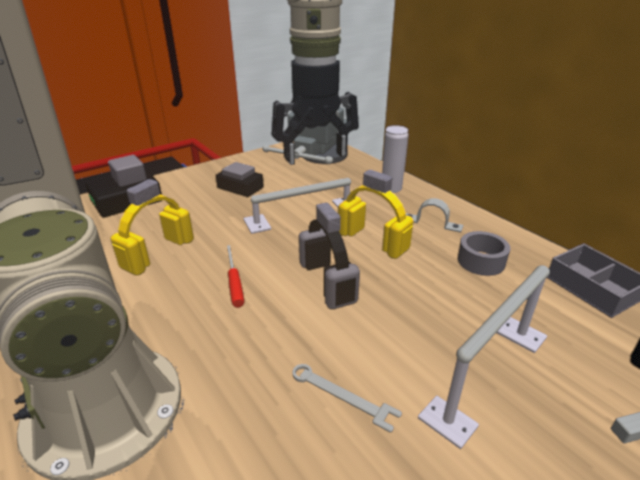

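The side picture shows the open gripper above the chosen set, fingers at (290,155) and (345,155), pad at (328,215), path clear. Next: move over the pad and descend.

```bash
python3 -m inch '[[0,0,0,0.26,0.4,0,0],[0,0,0,0,0,0,0],[0,0,0,0,0,0.4,0],[0,0,0,0,0,0.4,0],[0,0,0,0,0,0.4,0],[0,0,0,0,0,0.4,0],[0,0,0,0,0,0.3,0],[0,0,0,0,0,0.2,0],[0,0,0,0,0,0.1,0],[0,0,0,0,0,0,0],[0,0,0,0,0,0,0]]'
python3 -c "
from h import *
go([.442,.040,.140],-13)
a=env.read_camera('side')[:,:,::-1];b=env.read_camera('top')[:,:,::-1]
cv2.imwrite('pics/s2.png',np.hstack([cv2.resize(a[110:310,230:430],(400,400)),cv2.resize(b[130:280,230:380],(400,400))]))
"
```

```text
clock: 4.85
tcp_pos: [0.4409, 0.0424, 0.1419]
orientation: [-0.0, 0.993, -0.114, 0.0]
wrist_force: [-0.2, 0.4, 0.1]
finger_gap: 0.0855
tcp [0.4409 0.0424 0.1419] t 4.85 gap 0.08549734884022704 F [-0.2459  0.3775  0.1424] tooldir z [ 0.0009  0.0001 -1.    ] yaw -13.084182053075784
turn/8deg [-0.0021 -0.006  -0.0105] shift/50mm now axes [0.0317 0.042  0.0374] after-turn axes [0.0317 0.0421 0.0374]
```

View pics/s2.png

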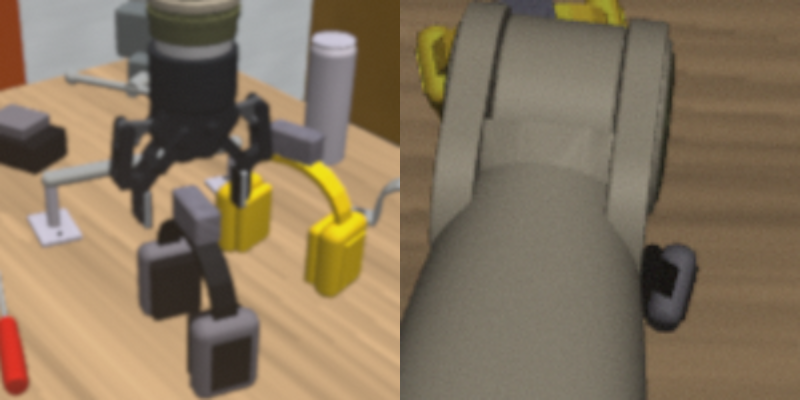

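```bash
python3 -m inch '[[0,0,0,0,0,0.1,0],[0,0,0,0,0,0,0.2],[0,0,0,0,0,0,0.4],[0,0,0,0,0,0,0.6],[0,0,0,0,0,0,0.8],[0,0,0,0,0,0,1],[0,0,0,0,0,0,1],[0,0,0,0,0,0,1],[0,0,0,0,0,0,1],[0,0,0,0,0,0,1],[0,0,0,0,0,0,1]]' 60
python3 -c "
from h import *
go([.442,.040,.140],-13)
a=env.read_camera('side')[:,:,::-1]
cv2.imwrite('pics/s3.png',cv2.resize(a[110:310,230:430],(600,600)))
"
```

```text
clock: 6.05
tcp_pos: [0.4408, 0.0421, 0.1364]
orientation: [-0.0, 0.993, -0.114, 0.0]
wrist_force: [1.5, -0.1, -1.3]
finger_gap: 0.0252
tcp [0.4408 0.0421 0.1364] t 6.05 gap 0.025214987779652583 F [ 1.4683 -0.0545 -1.2793] tooldir z [ 0.0006 -0.     -1.    ] yaw -13.11279458462938
turn/8deg [-0.0006 -0.004  -0.0141] shift/50mm now axes [ 0.0323  0.0361 -0.0722] after-turn axes [ 0.0321  0.0361 -0.0723]
```

View pics/s3.png

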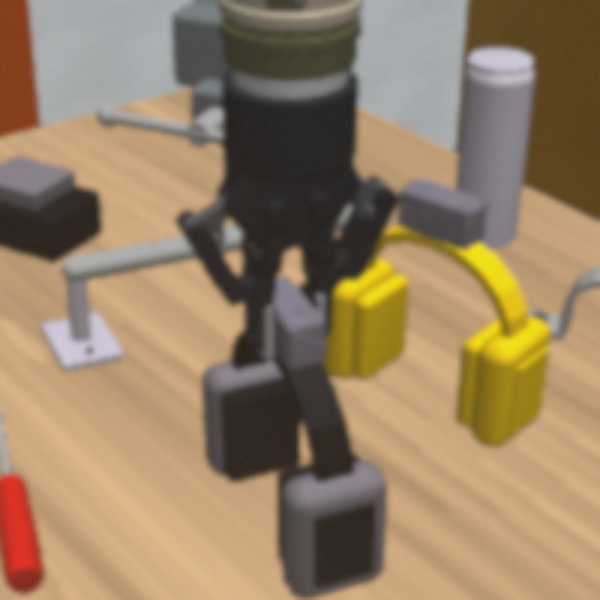

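The gap of 25 mm matches the 26 mm pad, and the side picture shows both fingers on the pad at (290,330). Now I lift by 0.2 m and turn.

```bash
python3 -m inch '[[0,0,0,0,0,-0.1,1],[0,0,0,0,0,-0.3,1],[0,0,0,0,0,-0.4,1],[0,0,0,0,0,-0.5,1],[0,0,0,0,0,-0.5,1],[0,0,0,0,0,-0.5,1],[0,0,0,0,0,-0.5,1],[0,0,0,0,0,-0.5,1],[0,0,0,0,0,-0.4,1],[0,0,0,0,0,-0.2,1],[0,0,0,0,0,-0.1,1],[0,0,0,0,0,0,1]]' 60
python3 -m inch '[[0,0,-0.3,0,0,0,1],[0,0,-0.5,0,0,0,1],[0,0,-0.5,0,0,0,1],[0,0,-0.5,0,0,0,1],[0,0,-0.5,0,0,0,1],[0,0,-0.3,0,0,0,1],[0,0,-0.2,0,0,0,1],[0,0,0,0,0,0,1],[0,0,0,0,0,0,1]]'
python3 -c "
from h import *
go([.511,-.2955,.336],9.5)
a=env.read_camera('side')[:,:,::-1];b=env.read_camera('top')[:,:,::-1]
cv2.imwrite('pics/s4.png',np.hstack([a[:,200:600],b[:,200:600]]))
"
```

```text
clock: 7.3
tcp_pos: [0.4404, 0.0422, 0.336]
orientation: [-0.0, 0.993, -0.114, -0.0]
wrist_force: [-0.7, -0.0, -2.4]
finger_gap: 0.0256
clock: 8.2
tcp_pos: [0.4403, 0.0422, 0.3358]
orientation: [-0.0, 0.997, 0.081, -0.001]
wrist_force: [0.5, -0.5, -3.5]
finger_gap: 0.0251
tcp [0.4403 0.0422 0.3358] t 8.2 gap 0.025107039951615784 F [ 0.4902 -0.5034 -3.4704] tooldir z [-0.001   0.0002 -1.    ] yaw 9.250265055531512
turn/8deg [-0.0025  0.007  -0.0312] shift/50mm now axes [ 0.3094  6.8932 -0.0076] after-turn axes [ 0.2794  6.8945 -0.0049]
```

View pics/s4.png

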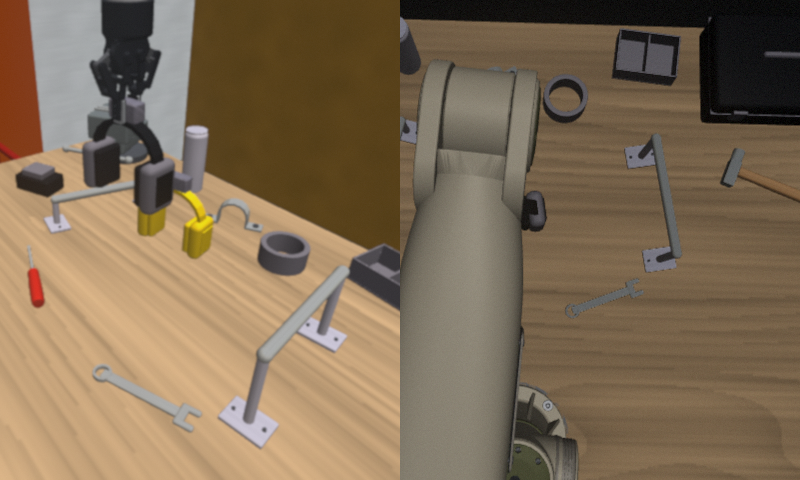

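The defenders are held, level and undamaged, at side (325,165) in full-frame pixels. Now I'll carry them over the tall rail.

```bash
python3 -m inch '[[0,0,0,0,0.1,0,1],[0,0,0,0.02,0.25,0,1],[0,0,0,0.02,0.35,0,1],[0,0,0,0.02,0.35,0,1],[0,0,0,0.02,0.35,0,1],[0,0,0,0.02,0.35,0,1],[0,0,0,0.02,0.35,0,1],[0,0,0,0.02,0.35,0,1],[0,0,0,0.02,0.35,0,1],[0,0,0,0.02,0.35,0,1],[0,0,0,0.02,0.35,0,1],[0,0,0,0.02,0.35,0,1]]'
python3 -m inch '[[0,0,0,0.02,0.35,0,1],[0,0,0,0.02,0.35,0,1],[0,0,0,0.02,0.35,0,1],[0,0,0,0.02,0.35,0,1],[0,0,0,0.02,0.35,0,1],[0,0,0,0.02,0.35,0,1],[0,0,0,0.0,0.35,0,1],[0,0,0,0,0.3,0,1],[0,0,0,0,0.2,0,1],[0,0,0,0,0.1,0,1],[0,0,0,0,0,0,1],[0,0,0,0,0,0,1]]'
python3 -c "
from h import *
go([.511,-.2955,.336],9.5)
a=env.read_camera('side')[:,:,::-1];b=env.read_camera('top')[:,:,::-1]
cv2.imwrite('pics/s5.png',np.hstack([a[:,240:640],b[:,240:640]]))
"
```

```text
clock: 9.5
tcp_pos: [0.4827, -0.1477, 0.3362]
orientation: [0.0, 0.997, 0.081, 0.0]
wrist_force: [0.4, -0.3, -3.5]
finger_gap: 0.0255
clock: 10.7
tcp_pos: [0.513, -0.2951, 0.3363]
orientation: [-0.0, 0.997, 0.081, -0.0]
wrist_force: [-0.0, 0.4, -3.4]
finger_gap: 0.0254
tcp [ 0.513  -0.2951  0.3363] t 10.7 gap 0.02536456042474827 F [-0.0233  0.4097 -3.4268] tooldir z [-0.0001  0.0006 -1.    ] yaw 9.308535520769938
turn/8deg [-0.004  -0.0002 -0.0239] shift/50mm now axes [-0.0402  0.0017  0.0066] after-turn axes [-0.0402  0.0015  0.0066]
```

View pics/s5.png

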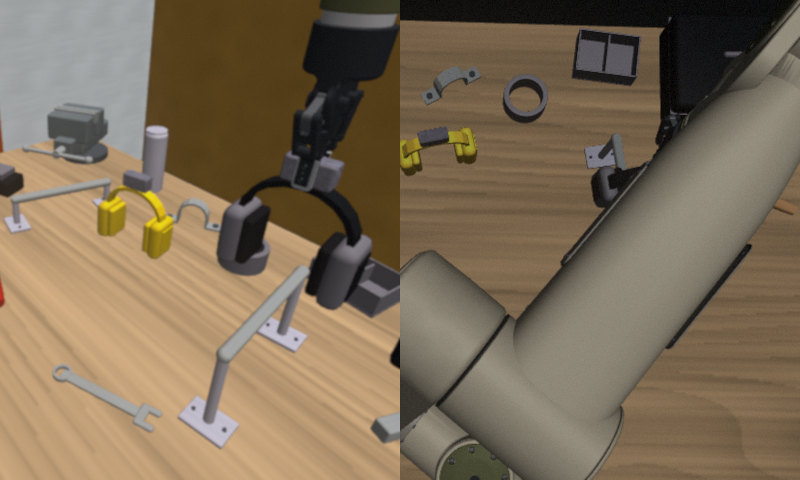

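```bash
python3 -c "
from h import *
a=cv2.imread('pics/s5.png')[:,:400]
x0,y0=210,140
c=np.array([.513,-.2951,.154+.336-.1364])
R=np.array([[np.cos(.1655),-np.sin(.1655),0],[np.sin(.1655),np.cos(.1655),0],[0,0,1]])
im=cv2.resize(a[y0:y0+170,x0:x0+190],None,fx=3.5,fy=3.5,interpolation=2)
for L in [(-.013,.03,-.016),(-.013,-.03,-.016),(-.013,.03,.016),(-.013,-.03,.016),(0,.085,-.154),(0,-.085,-.154),(-.033,.085,-.154),(-.033,-.085,-.154),(0,.04,-.13),(0,-.04,-.13)]:
    p=proj('side',c+R@np.array(L))[0]-[240,0]; print(L,p+[240,0])
    cv2.circle(im,tuple(int(v) for v in (p-[x0,y0])*3.5),3,(0,0,255),-1)
cv2.imwrite('pics/s5c.png',im)
"
```

```text
(-0.013, 0.03, -0.016) [516.1896 177.6567]
(-0.013, -0.03, -0.016) [567.8513 193.9291]
(-0.013, 0.03, 0.016) [522.7433 152.6893]
(-0.013, -0.03, 0.016) [576.7221 167.7504]
(0, 0.085, -0.154) [461.0717 249.2916]
(0, -0.085, -0.154) [584.266  303.9844]
(-0.033, 0.085, -0.154) [449.0539 258.7508]
(-0.033, -0.085, -0.154) [574.4439 317.1544]
(0, 0.04, -0.13) [493.5127 247.9835]
(0, -0.04, -0.13) [552.8047 273.0172]
```

View pics/s5c.png

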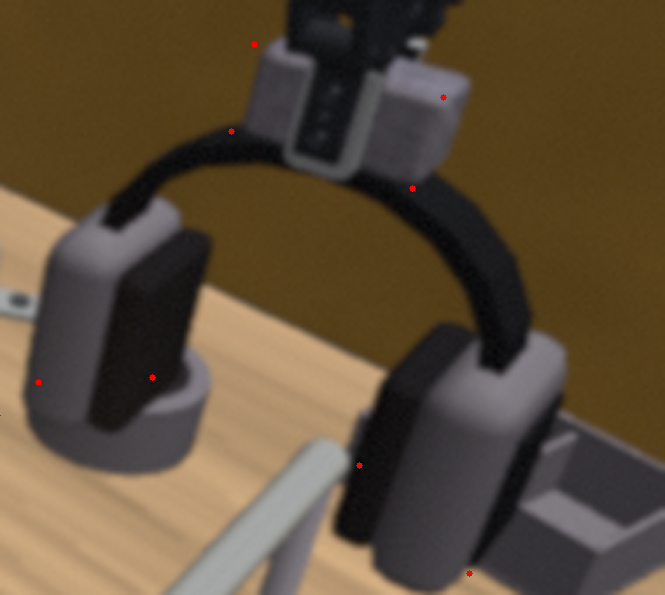

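The pad sits about 5 px (5 mm) to the −y side of the TCP in the side view. I correct by 5 mm and descend to about 12 mm above contact.

```bash
python3 -m inch '[[0,0,0,-0.04,-0.1,0,1],[0,0,0,0,0,0.2,1],[0,0,0,0,0,0.3,1],[0,0,0,0,0,0.3,1],[0,0,0,0,0,0.3,1],[0,0,0,0,0,0.3,1],[0,0,0,0,0,0.3,1],[0,0,0,0,0,0.3,1],[0,0,0,0,0,0,1],[0,0,0,0,0,0,1]]'
python3 -c "
from h import *
go([.511,-.2905,.166],9.5)
a=env.read_camera('side')[:,:,::-1]
cv2.imwrite('pics/s6.png',cv2.resize(a[140:440,400:640],(480,600)))
"
```

```text
clock: 11.8
tcp_pos: [0.5099, -0.2904, 0.236]
orientation: [-0.0, 0.997, 0.081, -0.0]
wrist_force: [0.2, 0.3, -3.1]
finger_gap: 0.0254
tcp [ 0.5099 -0.2904  0.236 ] t 11.8 gap 0.02539937631531107 F [ 0.193   0.3197 -3.0579] tooldir z [-0.0007  0.0007 -1.    ] yaw 9.308309650635072
turn/8deg [-0.0057  0.0045 -0.024 ] shift/50mm now axes [0.022  0.006  1.4003] after-turn axes [0.0211 0.005  1.4003]
```

View pics/s6.png

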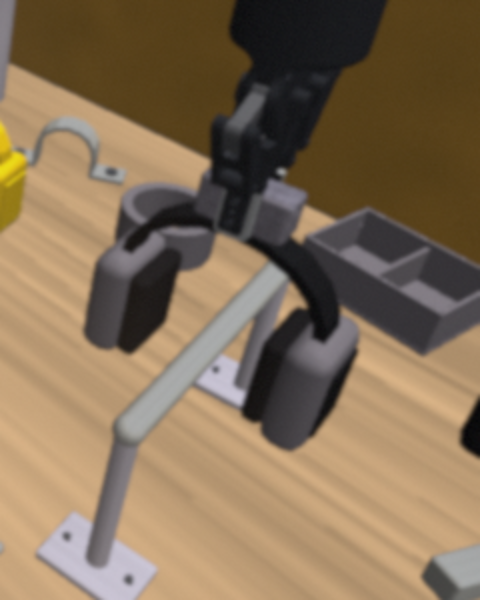

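The picture shows one cup on each side of the bar (cups at crop (130,290) and (300,370)), with the bar passing between them. Descending further.

```bash
python3 -m inch '[[0,0,0,0,0,0.2,1],[0,0,0,0,0,0.3,1],[0,0,0,0,0,0.3,1],[0,0,0,0,0,0.3,1],[0,0,0,0,0,0.2,1],[0,0,0,0,0,0.1,1],[0,0,0,0,0,0,1],[0,0,0,0,0,0,1]]'
python3 -m inch '[[0,0,0,0,0,0.04,1],[0,0,0,0,0,0.04,1],[0,0,0,0,0,0.04,1],[0,0,0,0,0,0,1]]'
python3 -c "
from h import *
go([.511,-.2905,.1546],9.5)
a=env.read_camera('side')[:,:,::-1]
cv2.imwrite('pics/s7.png',cv2.resize(a[200:440,400:640],(600,600)))
"
```

```text
clock: 12.65
tcp_pos: [0.5106, -0.2912, 0.1668]
orientation: [0.0, 0.997, 0.081, 0.0]
wrist_force: [0.6, -0.6, -2.7]
finger_gap: 0.0253
clock: 13.05
tcp_pos: [0.5101, -0.2908, 0.16]
orientation: [-0.0, 0.997, 0.081, -0.0]
wrist_force: [-0.3, -0.5, -2.6]
finger_gap: 0.025
tcp [ 0.5101 -0.2908  0.16  ] t 13.05 gap 0.025002649288595746 F [-0.3305 -0.4607 -2.6177] tooldir z [-0.0003  0.0003 -1.    ] yaw 9.289732319686097
turn/8deg [-0.0027  0.0018 -0.0263] shift/50mm now axes [ 0.0183 -0.0035  0.1081] after-turn axes [ 0.0183 -0.0034  0.1081]
```

View pics/s7.png

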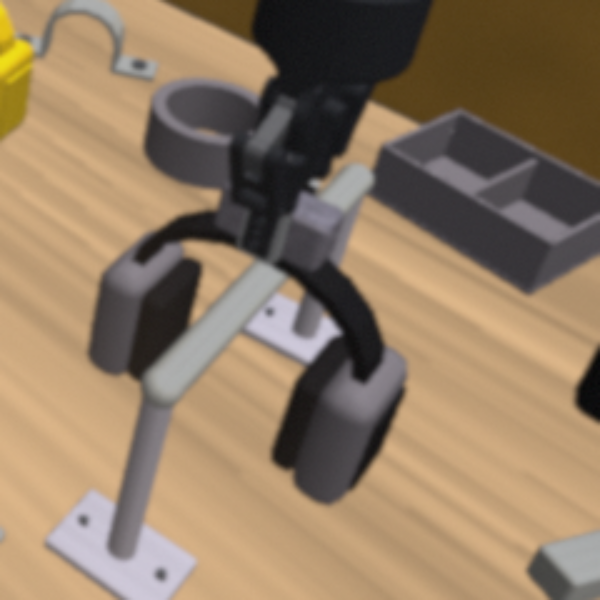

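```bash
python3 -m inch '[[0,0,0,0,0,0.04,1],[0,0,0,0,0,0.03,1],[0,0,0,0,0,0,1]]'; python3 -m inch '[[0,0,0,0,0,0.02,1],[0,0,0,0,0,0,1]]';  python3 -m inch '[[0,0,0,0,0,0.02,1],[0,0,0,0,0,0,1]]'
```

```text
clock: 13.4
tcp_pos: [0.5101, -0.2908, 0.1564]
orientation: [-0.0, 0.997, 0.081, -0.0]
wrist_force: [-0.2, 0.2, -3.6]
finger_gap: 0.0252
clock: 13.6
tcp_pos: [0.5102, -0.2909, 0.1556]
orientation: [-0.0, 0.997, 0.081, -0.0]
wrist_force: [-0.5, -0.9, -3.6]
finger_gap: 0.0251
clock: 13.8
tcp_pos: [0.5104, -0.291, 0.1548]
orientation: [0.0, 0.997, 0.081, 0.0]
wrist_force: [-0.3, 0.5, -2.9]
finger_gap: 0.0253
```

```bash
python3 -m inch '[[0,0,0,0,0,0.02,1],[0,0,0,0,0,0,1]]'; python3 -m inch '[[0,0,0,0,0,0.02,1],[0,0,0,0,0,0,1]]'
```

```text
clock: 14.0
tcp_pos: [0.5104, -0.291, 0.1546]
orientation: [0.0, 0.997, 0.081, 0.0]
wrist_force: [-0.9, 1.3, 3.2]
finger_gap: 0.0253
clock: 14.2
tcp_pos: [0.5104, -0.291, 0.1545]
orientation: [0.001, 0.997, 0.081, 0.001]
wrist_force: [-2.9, 2.6, 8.4]
finger_gap: 0.025
```

```bash
python3 -m inch '[[0,0,0,0,0,-0.02,1],[0,0,0,0,0,0,1]]'; python3 -c "
from h import *
s=env.get_state();print(s['wrist_force'],s['ft_torque'])
go([.511,-.2905,.1546],9.5)
a=env.read_camera('side')[:,:,::-1]
cv2.imwrite('pics/s8.png',cv2.resize(a[200:440,400:640],(600,600),interpolation=2))
"
```

```text
clock: 14.4
tcp_pos: [0.5104, -0.291, 0.1545]
orientation: [0.0, 0.997, 0.081, 0.0]
wrist_force: [-2.3, 1.4, 6.6]
finger_gap: 0.0254
[-2.3135  1.3916  6.6286] [0.2795 0.4974 0.0168]
tcp [ 0.5104 -0.291   0.1545] t 14.4 gap 0.02544383922522763 F [-2.3135  1.3916  6.6286] tooldir z [ 0.0008 -0.0005 -1.    ] yaw 9.293458510524639
turn/8deg [ 0.0044 -0.0048 -0.0258] shift/50mm now axes [ 0.0131 -0.0081 -0.0012] after-turn axes [ 0.0131 -0.0081 -0.0012]
```

View pics/s8.png

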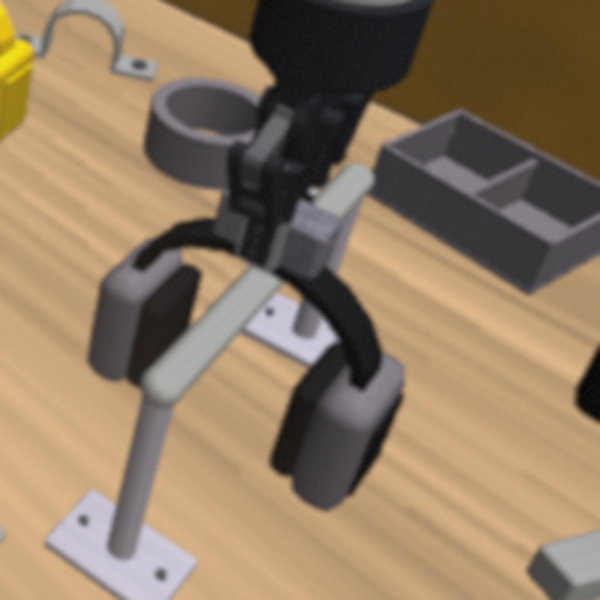

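Contact came at TCP z 0.1545, as predicted for band on bar, with the bar under the middle of the pad. Next I relieve the preload and open gently.

```bash
python3 -m inch '[[0,0,0,0,0,-0.015,1],[0,0,0,0,0,0,1],[0,0,0,0,0,0,1]]' 20; python3 -m inch '[[0,0,0,0,0,0,0.65],[0,0,0,0,0,0,0.6],[0,0,0,0,0,0,0.5],[0,0,0,0,0,0,0.4],[0,0,0,0,0,0,0.2],[0,0,0,0,0,0,0],[0,0,0,0,0,0,0],[0,0,0,0,0,0,0],[0,0,0,0,0,0,0],[0,0,0,0,0,0,0]]'; python3 -c "
from h import *
a=env.read_camera('side')[:,:,::-1]
cv2.imwrite('pics/s9.png',cv2.resize(a[200:440,400:640],(600,600),interpolation=2))
"
```

```text
clock: 14.75
tcp_pos: [0.5104, -0.291, 0.1546]
orientation: [0.0, 0.997, 0.081, 0.0]
wrist_force: [-1.2, 1.6, 3.1]
finger_gap: 0.0252
clock: 15.75
tcp_pos: [0.5103, -0.2909, 0.1545]
orientation: [-0.0, 0.997, 0.081, 0.0]
wrist_force: [-0.7, 0.5, 0.5]
finger_gap: 0.0852
```

View pics/s9.png

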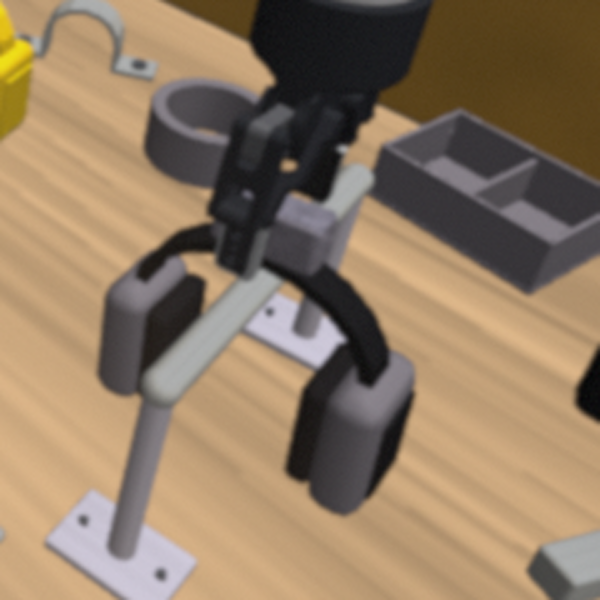

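The fingers are open and free of the pad. The cups moved about 4 px, so I wait and look again to see whether they swing or settle.

```bash
python3 -m inch '[[0,0,0,0,0,0,0],[0,0,0,0,0,0,0]]'; python3 -c "
from h import *
L=[]
for i in range(8):
    L.append(env.read_camera('side')[:,:,::-1])
cv2.imwrite('pics/s10.png',np.hstack([cv2.resize(a[220:420,420:580],(400,500),interpolation=2) for a in (L[0],L[7])]))
for a in L[1:]: print(cv2.absdiff(a[280:420,430:570],L[0][280:420,430:570]).mean())
"
```

```text
clock: 16.0
tcp_pos: [0.5103, -0.2909, 0.1545]
orientation: [-0.0, 0.997, 0.081, 0.0]
wrist_force: [-0.9, 0.4, -0.3]
finger_gap: 0.0853
2.202670068027211
3.5730272108843537
4.509965986394558
4.84421768707483
4.644761904761904
4.113163265306122
3.3152891156462587
```

View pics/s10.png

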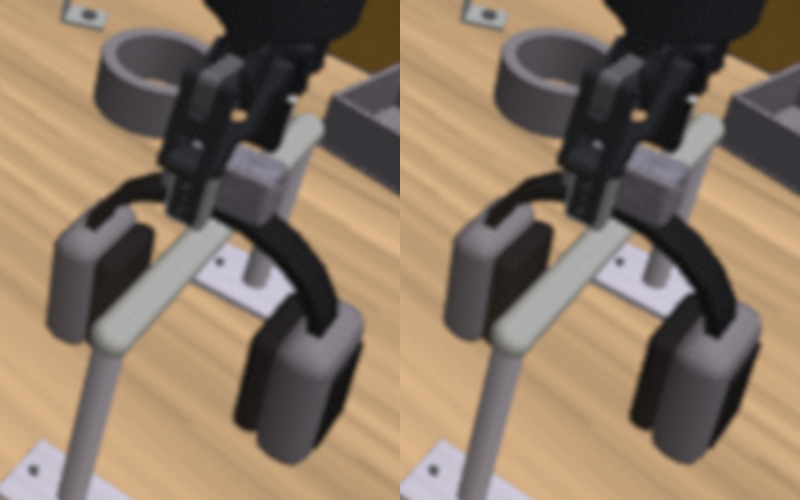

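It swings slightly about the bar, with a period of about 0.45 s or more. I withdraw straight up and let it die out.

```bash
python3 -m inch '[[0,0,0,0,0,-0.1,0],[0,0,0,0,0,-0.2,0],[0,0,0,0,0,-0.4,0],[0,0,0,0,0,-0.5,0],[0,0,0,0,0,-0.5,0],[0,0,0,0,0,-0.5,0],[0,0,0,0,0,-0.4,0],[0,0,0,0,0,-0.2,0],[0,0,0,0,0,0,0],[0,0,0,0,0,0,0],[0,0,0,0,0,0,0],[0,0,0,0,0,0,0]]'
cat > sw.py <<'E'
from h import *
L=[env.read_camera('side')[:,:,::-1].copy() for i in range(14)]
import sys
t=L[0][330:400,520:560]
for a in L:
    r=cv2.matchTemplate(a[320:410,505:575],t,cv2.TM_CCOEFF_NORMED);_,v,_,p=cv2.minMaxLoc(r)
    y,x=p[1],p[0]
    sx=0
    if 0<x<r.shape[1]-1: 
        l,c,g=r[y,x-1:x+2]; sx=.5*(l-g)/(l-2*c+g)
    print(round(float(x+sx),2),end=' ')
print(env.get_state()['clock'])
cv2.imwrite('pics/%s.png'%sys.argv[1],np.hstack([L[-1][:,240:640]]))
E
python3 sw.py s11
```

```text
clock: 17.6
tcp_pos: [0.5099, -0.2906, 0.2933]
orientation: [-0.001, 0.997, 0.081, -0.001]
wrist_force: [0.7, 0.4, -0.0]
finger_gap: 0.0855
15.0 15.0 15.0 15.0 15.0 15.0 15.0 15.0 15.0 15.0 15.0 15.0 15.0 15.0 18.3
```

View pics/s11.png

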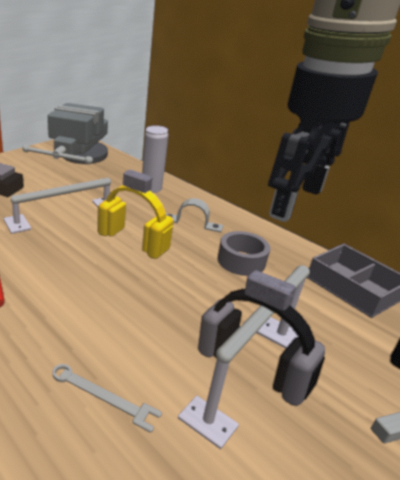

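Released: they hang on the bar with nothing touching. Now a check on stillness over time, and on tilt and height from the cup undersides.

```bash
python3 -m inch '[[0,0,0,0,0,-0.1,0],[0,0,0,0,0,-0.1,0],[0,0,0,0,0,0,0],[0,0,0,0,0,0,0],[0,0,0,0,0,0,0],[0,0,0,0,0,0,0],[0,0,0,0,0,0,0],[0,0,0,0,0,0,0],[0,0,0,0,0,0,0],[0,0,0,0,0,0,0],[0,0,0,0,0,0,0],[0,0,0,0,0,0,0]]'
python3 - <<'E'
from h import *
L=[env.read_camera('side')[:,:,::-1].copy() for i in range(12)]
print([round(float(cv2.absdiff(a,L[0])[280:410,430:570].mean()),2) for a in L], env.get_state()['clock'])
x0,y0=425,255
im=cv2.resize(L[-1][y0:y0+160,x0:x0+160],(600,600),interpolation=2)
old=cv2.imread('pics/s11.png'); print('vs s11',cv2.absdiff(old[280:410,190:330],L[-1][280:410,430:570]).mean())
c=np.array([.5104,-.296,.172]);a=.1655
R=np.array([[np.cos(a),-np.sin(a),0],[np.sin(a),np.cos(a),0],[0,0,1]])
for P in [(-.013,.03,-.016),(-.013,-.03,-.016),(-.013,.03,.016),(-.013,-.03,.016),(-.013,.0815,-.154),(-.013,-.0815,-.154),(0,.085,-.12),(0,-.085,-.12)]:
    p=proj('side',c+R@np.array(P))[0]; cv2.circle(im,tuple(int(v) for v in (p-[x0,y0]+.5)*3.75),3,(0,0,255),-1)
cv2.imwrite('pics/s12.png',im)
cv2.imwrite('pics/t12.png',env.read_camera('top')[:,:,::-1])
E
```

```text
clock: 19.5
tcp_pos: [0.5102, -0.2909, 0.3045]
orientation: [-0.0, 0.997, 0.081, 0.0]
wrist_force: [-0.5, 0.4, 1.0]
finger_gap: 0.0854
[0.0, 0.83, 0.83, 0.83, 0.83, 0.83, 0.83, 0.83, 0.83, 0.84, 0.83, 0.83] 20.1
vs s11 0.831996336996337
```

View pics/s12.png

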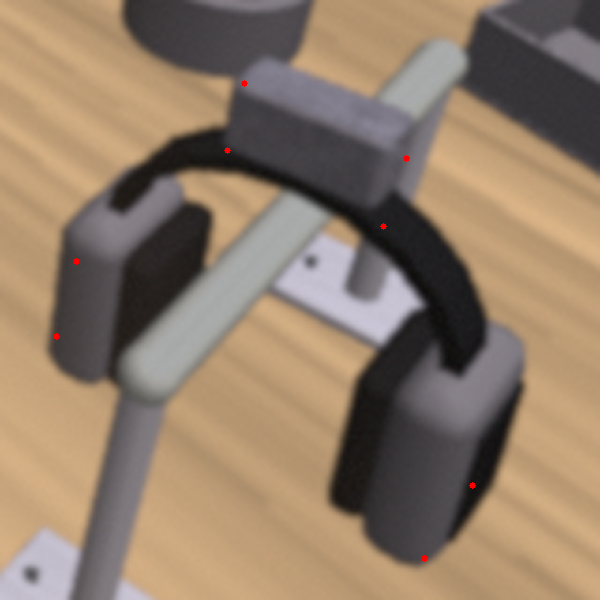

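View pics/t12.png

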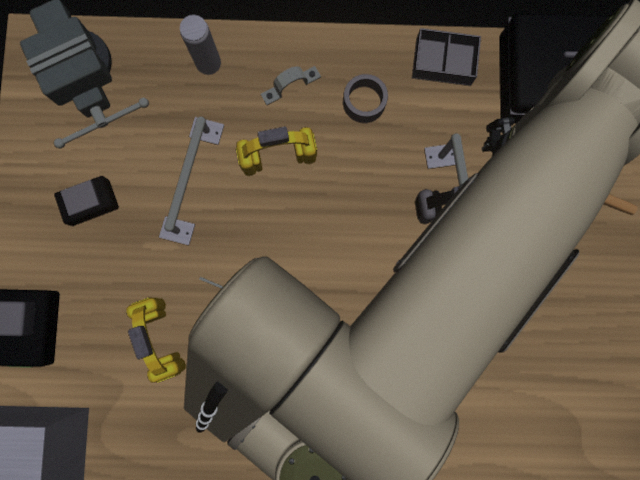

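The arm hides the set in the top view, so I swing it away to check the tilt.

```bash
python3 -m inch '[[0,0,0,0,-0.2,0,0],[0,0,0,0,-0.4,0,0],[0,0,0,0,-0.5,0,0],[0,0,0,0,-0.5,0,0],[0,0,0,0,-0.5,0,0],[0,0,0,0,-0.5,0,0],[0,0,0,0,-0.5,0,0],[0,0,0,0,-0.5,0,0],[0,0,0,0,-0.5,0,0],[0,0,0,0,-0.5,0,0],[0,0,0,0,-0.4,0,0],[0,0,0,0,-0.2,0,0]]'
python3 - <<'E'
from h import *
a=env.read_camera('top')[:,:,::-1];b=env.read_camera('side')[:,:,::-1]
cv2.imwrite('pics/t13f.png',a)
cv2.imwrite('pics/s13f.png',b)
o=np.hstack([cv2.resize(a[140:260,400:520],(400,400),interpolation=2),cv2.resize(b[255:415,425:585],(400,400),interpolation=2)])
cv2.imwrite('pics/c13.png',o)
E
```

```text
clock: 21.35
tcp_pos: [0.4675, -0.0325, 0.3048]
orientation: [-0.0, 0.997, 0.082, 0.0]
wrist_force: [0.1, 0.1, 0.6]
finger_gap: 0.0849
```

View pics/c13.png

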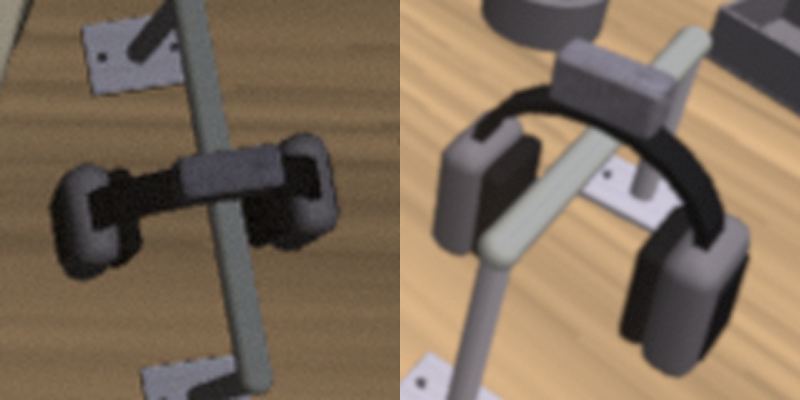

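```bash
python3 - <<'E'
from h import *
T=lambda a,b:(400+a*.3-.35,140+b*.3-.35); S=lambda a,b:(425+(a-400)*.4-.3,255+b*.4-.3)
A=tri(T(182,177),S(567,43));B=tri(T(281,166),S(672,83));print("pad ends",A,B,np.linalg.norm(A-B),np.degrees(np.arcsin((A-B)[2]/np.linalg.norm(A-B))))
# predicted pixels (level, rail z) for pad-top ends and cup tops
m=(A+B)/2
a=np.radians(9.5)
R=np.array([[np.cos(a),-np.sin(a),0],[np.sin(a),np.cos(a),0],[0,0,1]])
im=cv2.imread('pics/c13.png')
for tilt,col in((0,(0,0,255)),(5,(0,255,0))):
    r=np.radians(tilt);Rx=np.array([[1,0,0],[0,np.cos(r),-np.sin(r)],[0,np.sin(r),np.cos(r)]])
    b=np.array([m[0],m[1],.172])
    for s in(1,-1):
        for L in((0,s*.03,.016),(-.033,s*.085,-.13),(-.0,s*.07,-.154)):
            X=b+R@Rx.T@np.array(L)
            p=proj('side',X)[0];print(tilt,L,X,'side',((p-[425,255]+.3)*2.5+[400,0]).round(),'top',((proj('top',X)[0]-[400,140]+.35)/.3).round())
E
```

```text
pad ends [ 0.5059 -0.2603  0.185 ] [ 0.5135 -0.3176  0.1902] 0.0581034367201082 -5.128325325474529
0 (0, 0.03, 0.016) [ 0.5048 -0.2594  0.188 ] side [562.  39.] top [183. 177.]
0 (-0.033, 0.085, -0.13) [ 0.4631 -0.2106  0.042 ] side [412. 205.] top [ 54. 282.]
0 (-0.0, 0.07, -0.154) [ 0.4982 -0.2199  0.018 ] side [454. 217.] top [ 62. 236.]
0 (0, -0.03, 0.016) [ 0.5147 -0.3185  0.188 ] side [668.  87.] top [284. 163.]
0 (-0.033, -0.085, -0.13) [ 0.4912 -0.3782  0.042 ] side [673. 362.] top [308. 246.]
0 (-0.0, -0.07, -0.154) [ 0.5213 -0.358   0.018 ] side [661. 339.] top [266. 207.]
5 (0, 0.03, 0.016) [ 0.5046 -0.2581  0.1853] side [559.  42.] top [180. 178.]
5 (-0.033, 0.085, -0.13) [ 0.4651 -0.222   0.0351] side [426. 222.] top [ 70. 281.]
5 (-0.0, 0.07, -0.154) [ 0.5004 -0.2334  0.0125] side [471. 233.] top [ 80. 234.]
5 (0, -0.03, 0.016) [ 0.5144 -0.317   0.1906] side [666.  82.] top [283. 162.]
5 (-0.033, -0.085, -0.13) [ 0.493  -0.3891  0.0499] side [697. 364.] top [328. 242.]
5 (-0.0, -0.07, -0.154) [ 0.5234 -0.371   0.0247] side [686. 345.] top [288. 203.]
```

The tilt is measured: the pad ends differ by 5 mm in height, so the set hangs about 5° off with the +y cup low. The band sits about 6 mm off its middle, so my 5 mm correction was wrong and the top camera was right. There is time to mend it: re-grip, lift a little, level, shift 5 mm and release.

```bash
python3 -m inch '[[0,0,0,0,0.2,0,0],[0,0,0,0,0.4,0,0],[0,0,0,0,0.5,0,0],[0,0,0,0,0.5,0,0],[0,0,0,0,0.5,0,0],[0,0,0,0,0.5,0,0],[0,0,0,0,0.5,0,0],[0,0,0,0,0.5,0,0],[0,0,0,0,0.5,0,0],[0,0,0,0,0.5,0,0],[0,0,0,0,0.4,0,0],[0,0,0,0,0.2,0,0]]'
python3 -m inch '[[0,0,0,0,0,0,0],[0,0,0,0,0,0.3,0],[0,0,0,0,0,0.5,0],[0,0,0,0,0,0.5,0],[0,0,0,0,0,0.5,0],[0,0,0,0,0,0.5,0],[0,0,0,0,0,0.3,0],[0,0,0,0,0,0.2,0],[0,0,0,0,0,0.1,0],[0,0,0,0,0,0,0]]'
python3 -c "
from h import *
go([.511,-.2905,.156],9.5)"
```

```text
clock: 22.65
tcp_pos: [0.5098, -0.2945, 0.3036]
orientation: [0.0, 0.997, 0.079, -0.0]
wrist_force: [-0.0, -0.2, -0.3]
finger_gap: 0.0853
clock: 23.65
tcp_pos: [0.5102, -0.2906, 0.1594]
orientation: [-0.0, 0.997, 0.081, -0.0]
wrist_force: [-0.5, -0.6, 0.8]
finger_gap: 0.0853
tcp [ 0.5102 -0.2906  0.1594] t 23.65 gap 0.08528004376200654 F [-0.4564 -0.5752  0.7987] tooldir z [-0.0002  0.0004 -1.    ] yaw 9.304925190261775
turn/8deg [-0.0028  0.0013 -0.0244] shift/50mm now axes [0.0171 0.0004 0.0687] after-turn axes [0.0171 0.0005 0.0687]
```

```bash
python3 -m inch '[[0,0,0,0,0,0.04,0.2],[0,0,0,0,0,0,0.4],[0,0,0,0,0,0,0.6],[0,0,0,0,0,0,0.8],[0,0,0,0,0,0,1],[0,0,0,0,0,0,1],[0,0,0,0,0,0,1],[0,0,0,0,0,0,1],[0,0,0,0,0,0,1]]' 60
python3 -m inch '[[0,0,0,0,0,-0.1,1],[0,0,0,0,0,-0.2,1],[0,0,0,0,0.1,0,1],[0.2,0,0,0,0,0,1],[0.4,0,0,0,0,0,1],[0,0,0,0,0,0,1],[0,0,0,0,0,0,1]]'
python3 - <<'E'
from h import *
go([.511,-.2905,.156],9.5)
b=env.read_camera('side')[:,:,::-1]
cv2.imwrite('pics/c14.png',cv2.resize(b[245:415,425:595],(600,600),interpolation=2))
E
```

```text
clock: 24.55
tcp_pos: [0.5104, -0.2912, 0.1581]
orientation: [0.0, 0.997, 0.081, 0.0]
wrist_force: [-0.9, -0.0, 5.6]
finger_gap: 0.025
clock: 25.25
tcp_pos: [0.5109, -0.2964, 0.1717]
orientation: [-0.042, 0.996, 0.08, -0.004]
wrist_force: [0.6, -1.1, -3.9]
finger_gap: 0.0253
tcp [ 0.5109 -0.2964  0.1717] t 25.25 gap 0.02534815396267379 F [ 0.5978 -1.1221 -3.9154] tooldir z [-0.0142  0.0828 -0.9965] yaw 9.235982093992552
turn/8deg [-0.6027  0.0039 -0.0332] shift/50mm now axes [ 0.0204 -0.09    0.3229] after-turn axes [ 0.0207 -0.1168  0.3142]
```

View pics/c14.png

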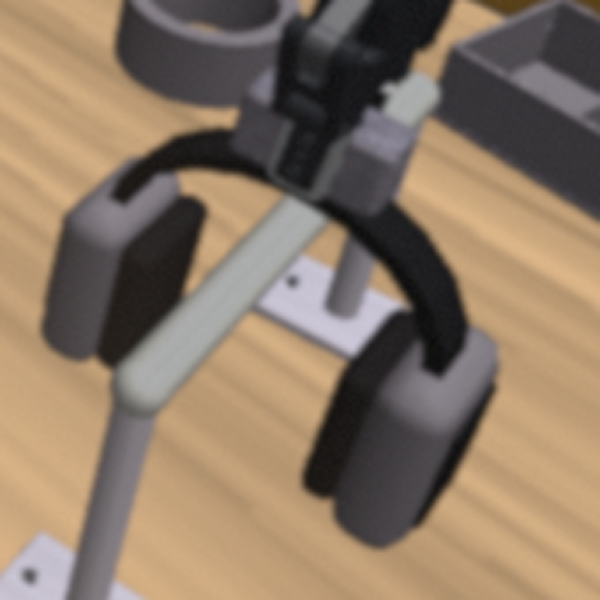

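The set is now level and the bar passes between the cups, at about (310,210) under the pad. Lowering.

```bash
python3 -m inch '[[0,0,0,0,0.01,0.1,1],[0,0,0,0,0.01,0.1,1],[0,0,0,0,0,0.03,1],[0,0,0,0,0,0,1]]'; python3 -m inch '[[0,0,0,0,0,0.02,1],[0,0,0,0,0,0,1]]';  python3 -m inch '[[0,0,0,0,0,0.02,1],[0,0,0,0,0,0,1]]'; python3 -c "
from h import *
print(env.get_state()['ft_torque'])"
```

```text
clock: 25.7
tcp_pos: [0.5108, -0.2954, 0.1605]
orientation: [-0.042, 0.996, 0.081, -0.004]
wrist_force: [-0.6, -0.1, -2.7]
finger_gap: 0.0252
clock: 25.9
tcp_pos: [0.5111, -0.2957, 0.16]
orientation: [-0.042, 0.996, 0.081, -0.003]
wrist_force: [0.5, 0.0, -3.9]
finger_gap: 0.0252
clock: 26.1
tcp_pos: [0.511, -0.2957, 0.1589]
orientation: [-0.042, 0.996, 0.081, -0.003]
wrist_force: [-0.2, 0.2, -3.4]
finger_gap: 0.0252
[-0.1654  0.0034  0.0277]
```

```bash
python3 -m inch '[[0,0,0,0,0,0.02,1],[0,0,0,0,0,0,1]]';  python3 -m inch '[[0,0,0,0,0,0.02,1],[0,0,0,0,0,0,1]]'
```

```text
clock: 26.3
tcp_pos: [0.5111, -0.2957, 0.158]
orientation: [-0.042, 0.996, 0.081, -0.003]
wrist_force: [-0.3, 0.2, -2.8]
finger_gap: 0.025
clock: 26.5
tcp_pos: [0.5111, -0.2957, 0.1579]
orientation: [-0.041, 0.996, 0.081, -0.003]
wrist_force: [-1.7, 0.8, 3.2]
finger_gap: 0.025
```

Contact at z 0.158, with light force. Release.

```bash
python3 -m inch '[[0,0,0,0,0,0,0.65],[0,0,0,0,0,0,0.6],[0,0,0,0,0,0,0.5],[0,0,0,0,0,0,0.4],[0,0,0,0,0,0,0.2],[0,0,0,0,0,0,0],[0,0,0,0,0,0,0],[0,0,0,0,0,0,0]]' 20;  python3 -m inch '[[0,0,0,0,0,-0.1,0],[0,0,0,0,0,-0.2,0],[0,0,0,0,0,-0.4,0],[0,0,0,0,0,-0.5,0],[0,0,0,0,0,-0.5,0],[0,0,0,0,0,-0.5,0],[0,0,0,0,0,-0.4,0],[0,0,0,0,0,-0.2,0],[0,0,0,0,0,0,0]]'
python3 -m inch '[[0,0,0,0,-0.2,0,0],[0,0,0,0,-0.4,0,0],[0,0,0,0,-0.5,0,0],[0,0,0,0,-0.5,0,0],[0,0,0,0,-0.5,0,0],[0,0,0,0,-0.5,0,0],[0,0,0,0,-0.5,0,0],[0,0,0,0,-0.5,0,0],[0,0,0,0,-0.5,0,0],[0,0,0,0,-0.5,0,0],[0,0,0,0,-0.4,0,0],[0,0,0,0,-0.2,0,0]]'
python3 - <<'E'
from h import *
a=env.read_camera('top')[:,:,::-1];b=env.read_camera('side')[:,:,::-1].copy()
o=np.hstack([cv2.resize(a[140:260,400:520],(400,400),interpolation=2),cv2.resize(b[255:415,425:585],(400,400),interpolation=2)])
cv2.imwrite('pics/c15.png',o)
for i in range(6): print(cv2.absdiff(env.read_camera('side')[:,:,::-1][260:410,430:570],b[260:410,430:570]).mean())
print(env.get_state()['clock'])
E
```

```text
clock: 27.3
tcp_pos: [0.5111, -0.2956, 0.157]
orientation: [-0.042, 0.996, 0.081, -0.003]
wrist_force: [0.0, 1.0, 0.1]
finger_gap: 0.0853
clock: 28.2
tcp_pos: [0.5135, -0.3078, 0.2985]
orientation: [-0.041, 0.996, 0.081, -0.002]
wrist_force: [0.2, -1.0, 0.7]
finger_gap: 0.0855
clock: 29.4
tcp_pos: [0.4697, -0.0493, 0.3174]
orientation: [-0.042, 0.996, 0.082, -0.004]
wrist_force: [0.1, 0.8, 0.1]
finger_gap: 0.0852
0.8253174603174603
0.8218253968253968
0.813
0.8132222222222222
0.819952380952381
0.8185873015873016
29.8
```

View pics/c15.png

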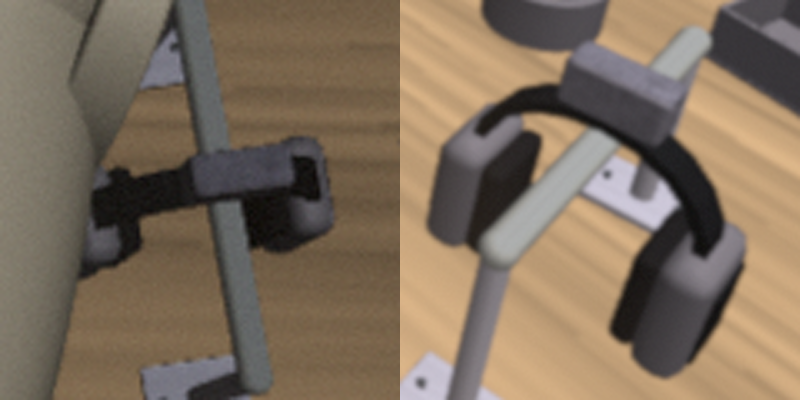

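```bash
python3 - <<'E'
from h import *
T=lambda a,b:(400+a*.3-.35,140+b*.3-.35); S=lambda a,b:(425+(a-400)*.4-.3,255+b*.4-.3)
A=tri(T(195,176),S(575,49));B=tri(T(292,166),S(680,95));print("pad ends",A,B,np.linalg.norm(A-B),np.degrees(np.arcsin((A-B)[2]/np.linalg.norm(A-B))))
E
```

```text
pad ends [ 0.506  -0.2671  0.1853] [ 0.5138 -0.3245  0.1867] 0.0579196930154293 -1.3832097958871548
```

The tilt is now about 1.4°, within measuring error. The pad middle is at y −0.296, the same as the bar, and frame differences show only image noise, so it is still. Handing in.

```bash
python3 -c "
from workcell import env
print(env.hand_in())"
```

```text
the job is handed in; nothing more can be done
None
```

The black and grey ear defenders are hanging by the headband over the tall rail, between its posts, with one cup on each side of the bar. I let go and moved the arm clear, then handed the job in at about 29.8 s.

- **First hang:** it was about 5° tilted. I had shifted 5 mm on the side camera's reading, and that was wrong: the top camera, which disagreed by about 6 mm, was right. I gripped the pad again, lifted, levelled, moved them back 5 mm and let go again.
- **Last checks:** the measured tilt was about 1.4°, which is within measuring error. The pad was centred on the bar to about 1 mm. Seven side pictures over about 0.3 s differed only by image noise, so it was hanging still. The gripper was about 0.25 m away.
- **Not measured:** I did not measure the gap between the cups and the bench. The triangulated pad top was about 2 mm lower than expected with the band on the bar (0.186 m against 0.188 m), within calibration error, which fits the expected 18 mm of clearance.

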